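# Pick a carton from the sloping flow rack

### The job

Pick the white carton for an order: slide the empty red tray along its slideway until it stands in front of the lane that holds the white carton, and push that carton down its lane so that it lies flat in the tray, clear of the rack. Then slide the loaded tray back onto the yellow outline. Never lift the tray or the carton, and leave the two brown cartons where they are in their lanes.

Things in the scene. Friction and masses are not known exactly. Their poses are not given: they have to be found in the camera images.
- flow_rack: fixed flow rack: three sloping lanes between blue dividers (6 mm thick, 33 mm over the lane floor), with a slideway before them. Origin: on the bench below the middle of the lanes' front edge; x points up the lanes, away from the robot, y along the slideway to the left. Lane centres at y = +94, 0, -94 mm; each lane 88 mm wide inside, open above and in front
- mouth (a point): middle of the front edge of the lane floor (rack frame x = 0, y = 0, z = 19 mm). From this height at x = 0 the floor rises towards +x by 0.17 rad to z = 50 mm at x = 182 mm, where a lip 7 mm high ends it. A carton stays where it lies on it
- slideway (a point): middle of the grey slideway plate's top (rack frame x = -81.5, y = 90, z = 3 mm). The plate runs from rack y = -165 to +345 mm between the aluminium rail under the lanes (face at x = 0, 13 mm high) and a front rail (x = -163 to -171 mm, 12 mm high); the tray has 5 mm play in x. A white line marks each lane's centre
- packing_place (a point): centre of the yellow outline (128 x 156 mm) on the slideway plate, at the left of the lanes: at x = -81.5, y = +235, z = +3 mm in the rack's frame, same axes as the rack
- tray: loose red plastic tray, 158 mm in its x, 108 mm in its y, 36 mm high, 0.35 kg; walls 5 mm thick on the two y sides and on its -x side, open on the +x side which faces the rack; inside 98 mm wide, floor 4 mm thick. Origin: centre of its underside; x away from the robot like the rack's. Stands on the slideway plate near the yellow outline at first
- white_carton: closed white carton with blue and yellow print, 75 mm in its x, 130 mm in its y, 45 mm high, 0.12 kg. Lies lengthwise in one of the three lanes (any of them), on the sloping floor: its +y axis points down the lane to the robot. Origin: centre of its underside, at first 78 mm up the lane from the mouth
- kraft_a: closed brown cardboard carton, 78 mm in its x, 113 mm in its y, 48 mm high, lying lengthwise in another lane; origin: centre of its underside
- kraft_b: a second brown carton like the first, in the remaining lane

How it is judged:
By the outcome, as a careful person would: the job done as asked, in the order asked, and still so for the second after the job is handed in, with the robot touching nothing.
It also fails if it takes over 72 s, if anything falls off the work surface, if the arm or the gripper's body presses on something with over 40 N, if the wrist force passes 120 N, or if a joint passes its speed limit or range.

### The arm

A 6-joint arm with a two-finger parallel gripper is mounted at the origin on a cart in front of the work surface, level with it; the furniture and walls round the work are solid. World frame = base frame: x ahead of the robot, y to its left, z up, the work surface at z = 0. Lengths are in m, angles in rad, forces in N, time in s.
With the tool pointing down it reaches from about 0.35 to 0.975 m from the base axis. Payload 4.9 kg.
Tool frame: the origin (TCP) lies at the very end of the fingers, on their centre line; the grasp point (between the pads) lies 19 mm behind it (ctrl.tcp_to_grasp is the z of the grasp point in the tool frame, in m); z points along the fingers, y is the line along which they close (so a half turn about z gives the same grasp; the last joint's range is limited). The gripper opens to 85 mm and grips with 20 to 120 N. Pads are 22 mm wide; open, the fingers measure 114 mm over their backs; the gripper's body (76 mm by 85 mm) begins 54 mm behind the grasp point. The pads swing forward as they close: fully open they stand 13 mm farther back than shut.
Start: joints at [1.064, 0.053, 1.613, -0, 1.476, -0.119], TCP at [0.236, 0.579, 0.231] pointing down, gripper open.
Joint ranges: [-3.01, 3.01], [-1.01, 2.22], [0.06, 2.58], [-1.02, 4.17], [0.09, 2.62], [-3.14, 3.14]. Speed limits (rad/s): [2.57, 2.57, 3.14, 3.14, 3.14, 3.14].

### API

Orientations are given as a rotation vector (axis times angle).
In Python, from station import ctrl, eyes, job, nets gives the robot as it stands. The module is installed in compiled form; this text tells all that it offers.
- The arm moves only by the tool jog_arm, never from a script. Its argument "commands" is one flat list of numbers, 7 for each row, row after row: the shift along the tool's x, y, z each as a share of 0.06 m, from -1 to 1, then the turn, a rotation vector about the tool's x, y, z each as a share of 0.1 rad, from -1 to 1, then the finger opening in mm, from 0 to 85.4. In form: [x, y, z, ax, ay, az, grip, x, y, z, ax, ay, az, grip, ...]. A call has 1 to 20 rows; each row shifts and turns the commanded pose from where the row before left it, along the tool's axes as they then stand; what a row does not reach is not made up. A row lasts 1/8 s, in which the tool goes at most 62.5 mm and 10.7 degrees, less where a joint would pass 70% of its speed; a pose out of reach is approached as far as the arm can. A call with a number of a shift or a turn outside -1 to 1 is refused whole. A call with a gripper value outside its range is refused whole. The fingers move at their own pace and stop on an object; "newtons" is the grip in N (left out, the last holds). Time passes only in rows, so rows that do not move let the fingers close. It gives the time, the measured TCP pose, the force, the opening and the grip force at its end, in the units of the state.
- ctrl.get_obs(): the state, without advancing time (a new reading comes with each control period).
- eyes.get_image(name): name is "scene" or "side" or "wrist"; returns a dict with "image" (400x640x3 uint8, red, green, blue), "z_map" (400x640 float32, m along the optical axis (not along the pixel's ray), 0 where there is no reading), "K" (3x3 intrinsics, pixels), "cam_to_world" (4x4, takes a point from camera to world coordinates). Camera axes: x right, y up, looking along -z (the intrinsics and any distortion apply to the point x, -y, -z); pixel columns grow to the right and rows downward; lengths in m; the calibration is good to about 2 mm. A picture is of the moment at which its call begins.
- job.finish_job(): hands the job in; it is judged then, once.
Trained networks look in the newest picture that a camera, given by its name, has taken for a name from the list of things; names that differ only in an ending like _2 or _b are one class to them, and where a whole thing is asked for, a point or a joint stands for the part that bears it (a point fixed in the world has none). Each returns a list of dicts, best first, with "p" (0 to 1); they miss things now and then, are a little off and sometimes report something else, mostly with a low value. They report only what shows in the picture. A call takes as long as a camera call.
- nets.silhouettes(camera, name): "mask" (400x640 bool, what is visible of it) and "bbox" ([left, top, right, bottom] in pixels, round what is visible of it).
The state is a dict: "t": time; "q": joint angles; "dq": joint speeds; "effort": joint torques, N m; "tool_pos": TCP position; "tool_rot": TCP orientation; "contact_force": force on the tool from outside, world axes, zero at the start; "wrist_torque": the same for the moment, N m; "opening": finger opening in m; "grip_force": force on a finger pad.
Only numpy, scipy, OpenCV 4.12 (cv2) and the standard library are available. Lean on these libraries where they do the work, as an engineer would, in place of code of your own. Each camera call takes 0.05 s, during which the arm holds its last target. There are 200 camera calls.

## Working session

There is one attempt and no reset: what is moved stays moved. The work goes in short steps, Python scripts to look and compute and a tool call to move; the robot and the scene stay as the last step left them, time stands still between calls to the robot, and variables do not carry over. Pictures are saved under pics/ and viewed, at most 10 in all, crops included, and the job is handed in when it is done.

Besides the shell and the picture viewer there is one more tool, called after "Emit:" as name(argument=value, ...), one argument or row to a line, values as JSON. jog_arm: Moves the arm, as the interface text tells. Shift numbers are shares of 0.06 m and turn numbers shares of 0.1 rad, none past 1 either way. Its arguments: {"type":"object","properties":{"commands":{"type":"array","items":{"type":"number"}},"newtons":{"type":"number"}},"required":["commands"]}

```bash
mkdir -p pics; cat > h.py <<'E'
import numpy as np, cv2
from station import ctrl, eyes, job, nets
def cloud(im):
    z=im["z_map"];K=im["K"];v,u=np.mgrid[:400,:640]
    P=np.stack([(u-K[0,2])/K[0,0]*z,-(v-K[1,2])/K[1,1]*z,-z],-1)
    M=im["cam_to_world"];W=P@M[:3,:3].T+M[:3,3]
    W[z==0]=np.nan
    return W
def save(n,im): cv2.imwrite(f"pics/{n}.png",im["image"][:,:,::-1])
E
python3 - <<'E'
from h import *
print(ctrl.get_obs())
out=[]
for c in ["scene","side"]:
    im=eyes.get_image(c);out.append(im["image"]);W=cloud(im)
    for n in ["tray","white_carton","kraft_a","flow_rack","packing_place"]:
        for d in nets.silhouettes(c,n)[:3]:
            m=d["mask"];p=W[m];p=p[~np.isnan(p[:,0])]
            if len(p): print(c,n,round(float(d["p"]),2),d["bbox"],np.percentile(p,[2,50,98],axis=0).round(3).tolist())
cv2.imwrite("pics/a.png",cv2.resize(np.vstack(out)[:,:,::-1],(480,600)))
E
```

```text
{'t': 0.0, 'q': array([ 1.06404802e+00,  5.33195114e-02,  1.61428471e+00,  1.57861508e-05,
        1.47598038e+00, -1.18953349e-01]), 'dq': array([-0.00108077, -0.00085562,  0.00034269,  0.00118044, -0.00085528,
        0.00066492]), 'effort': array([-7.83140313e-04, -3.93672788e+01, -3.70178854e+01, -1.84698906e-04,
        6.74491923e-03, -2.90271794e-05]), 'tool_pos': array([0.23601152, 0.57806398, 0.23009171]), 'tool_rot': array([-6.05218170e-01, -3.08210334e+00,  2.96886632e-03]), 'contact_force': array([-0.3860384 ,  0.05093784, -0.2459294 ]), 'wrist_torque': array([ 0.02483413, -0.01744679, -0.03964723]), 'grip_force': 0.0, 'opening': 0.08554490757332724}
scene tray 0.78 [173.1, 157.7, 266.0, 238.6] [[0.351, 0.129, 0.004], [0.424, 0.19, 0.009], [0.507, 0.236, 0.04]]
scene tray 0.51 [166.6, 119.4, 458.6, 332.8] [[0.34, -0.234, 0.0], [0.443, -0.077, 0.004], [0.687, 0.183, 0.069]]
scene white_carton 0.86 [336.5, 145.6, 400.3, 217.7] [[0.517, -0.112, 0.029], [0.569, -0.079, 0.073], [0.642, -0.038, 0.087]]
scene kraft_a 0.92 [296.4, 134.2, 359.4, 195.7] [[0.526, -0.024, 0.03], [0.5
[... 419 characters left out ...]
260.5, 164.7, 323.4, 197.4] [[0.354, 0.127, 0.005], [0.429, 0.203, 0.02], [0.506, 0.237, 0.039]]
side white_carton 0.63 [334.2, 193.1, 405.9, 231.0] [[0.519, -0.113, 0.058], [0.579, -0.085, 0.076], [0.642, -0.038, 0.087]]
side kraft_a 0.8 [332.6, 170.9, 388.7, 205.4] [[0.527, -0.026, 0.062], [0.58, 0.003, 0.078], [0.634, 0.051, 0.089]]
side kraft_a 0.67 [348.4, 215.0, 415.9, 262.7] [[0.526, -0.209, 0.047], [0.578, -0.186, 0.076], [0.633, -0.13, 0.089]]
side flow_rack 0.58 [250.8, 170.8, 446.2, 304.5] [[0.344, -0.239, 0.001], [0.466, -0.13, 0.004], [0.687, 0.123, 0.075]]
side packing_place 0.59 [252.5, 172.9, 445.3, 304.7] [[0.345, -0.237, 0.002], [0.465, -0.13, 0.004], [0.685, 0.111, 0.074]]
```

View pics/a.png

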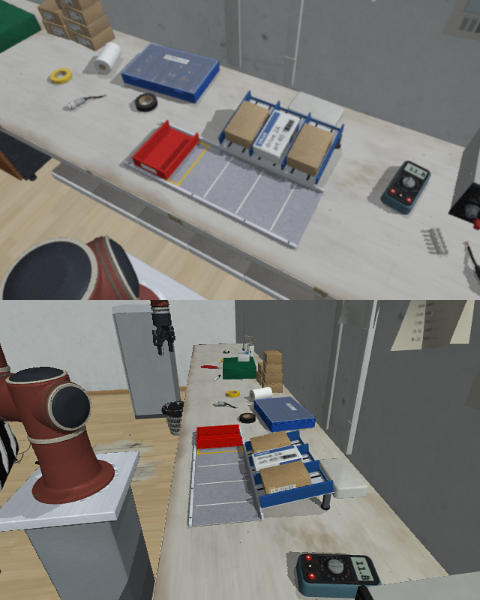

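The stacked picture shows the white carton in the middle lane (scene ~(368,180)), with the brown cartons on either side of it. The red tray is at the left end of the slideway (scene ~(220,198)). Next I'll measure the rack yaw and the tray precisely.

```bash
cat >> h.py <<'E'
def look(cams=("scene","side")):
    Ps=[];Cs=[]
    for c in cams:
        im=eyes.get_image(c);W=cloud(im).reshape(-1,3);C=im["image"].reshape(-1,3).astype(int)
        k=~np.isnan(W[:,0])&(W[:,0]>.25)&(W[:,0]<.8)&(abs(W[:,1])<.45)&(W[:,2]<.15)
        Ps.append(W[k]);Cs.append(C[k])
    return Ps,Cs
def rect(p): 
    r=cv2.minAreaRect((p[:,:2]*1000).astype(np.float32)); return np.round(r[0],1),np.round(r[1],1),round(r[2],2)
E
python3 - <<'E'
from h import *
Ps,Cs=look()
for P,C in zip(Ps,Cs):
    R,G,B=C.T
    red=(R>110)&(G<60)&(B<60)
    q=P[red&(P[:,2]<.06)&(P[:,2]>.002)]; 
    print("red",len(q),rect(q),np.percentile(q,[1,99],axis=0).round(3).tolist())
    q=P[red&(P[:,2]<.045)&(P[:,2]>.033)];print(" rim",len(q),rect(q))
    y=(R>150)&(G>110)&(B<90)&(P[:,2]<.012)&(P[:,0]<.53)&(P[:,0]>.33)&(P[:,1]>.05);q=P[y];print("yel",len(q),rect(q) if len(q)>3 else 0)
    b=(B>R+50)&(P[:,0]<.72)&(P[:,1]<.1)&(P[:,1]>-.26);q=P[b];print("blue",rect(q))
    w=(C.min(1)>185)&(P[:,2]<.009)&(P[:,2]>-.003)&(P[:,0]<.50)&(P[:,0]>.345)
    q=P[w]
    for y0 in (.016,-.08,-.172):
        s=q[abs(q[:,1]-y0)<.03]
        if len(s)>10: print("line",len(s),np.polyfit(s[:,0],s[:,1],1).round(4), np.median(s,axis=0).round(4))
    # front rail
    s=P[(P[:,2]>.009)&(P[:,2]<.016)&(P[:,0]>.32)&(P[:,0]<.37)&(P[:,1]<.1)&(P[:,1]>-.23)];print("rail",len(s),np.polyfit(s[:,1],s[:,0],1).round(4) if len(s)>5 else 0)
    s=P[(P[:,2]>.010)&(P[:,2]<.016)&(P[:,0]>.47)&(P[:,0]<.53)&(P[:,1]<.1)&(P[:,1]>-.23)];print("rail2",len(s),np.polyfit(s[:,1],s[:,0],1).round(4) if len(s)>5 else 0)
    # white carton top plane
    s=P[(P[:,2]>.055)&(abs(P[:,1]+.077)<.03)&(P[:,0]>.52)&(P[:,0]<.64)]
    A=np.c_[s[:,:2],np.ones(len(s))];print("top",np.linalg.lstsq(A,s[:,2],rcond=None)[0].round(3))
E
```

```text
red 3324 (array([459.6, -98.5]), array([167.6, 693.1]), 6.25) [[0.352, 0.128, 0.004], [0.508, 0.235, 0.04]]
 rim 617 (array([460.2, -98.4]), array([163. , 693.9]), 6.56)
yel 132 (array([417.3,  98.5]), array([ 33.3, 141.2]), 76.24)
blue (array([600.2, -78.7]), array([287.8, 184.7]), 89.41)
line 17 [-0.0115  0.0218] [0.382  0.0174 0.0044]
line 32 [-0.0042 -0.0746] [ 0.3881 -0.0763  0.0034]
line 40 [-0.0067 -0.1677] [ 0.3897 -0.1702  0.0034]
rail 734 [0.0061 0.3429]
rail2 342 [0.0084 0.5117]
top [ 0.173  0.    -0.023]
red 1748 (array([461.8, -98.9]), array([167.2, 693.3]), 6.22) [[0.354, -0.433, 0.005], [0.572, 0.237, 0.04]]
 rim 421 (array([462.3, -98.8]), array([166.2, 693.3]), 6.22)
yel 97 (array([418. ,  96.7]), array([ 31.6, 136.4]), 76.76)
blue (array([600.5, -80. ]), array([289.5, 181.3]), 89.56)
line 18 [-0.0055 -0.0742] [ 0.4082 -0.0767  0.0036]
line 35 [-0.0114 -0.166 ] [ 0.4033 -0.1706  0.0035]
rail 360 [0.0071 0.3443]
rail2 92 [0.0071 0.512 ]
top [ 0.172 -0.002 -0.023]
```

Emit:
jog_arm(
  commands=[0, 0, 0, 0, 0, -0.97, 0, 0, 0, 0, 0, 0, -0.97, 0, 0, 0, 0, 0, 0, -0.97, 0, 0, 0, 0, 0, 0, -0.97, 0, -0.32, -0.5, 0.17, 0, 0, 0, 0, -0.32, -0.5, 0.17, 0, 0, 0, 0, -0.32, -0.5, 0.17, 0, 0, 0, 0, -0.32, -0.5, 0.17, 0, 0, 0, 0, -0.32, -0.5, 0.17, 0, 0, 0, 0, -0.32, -0.5, 0.17, 0, 0, 0, 0, -0.32, -0.5, 0.17, 0, 0, 0, 0, -0.32, -0.5, 0.17, 0, 0, 0, 0, -0.32, -0.5, 0.17, 0, 0, 0, 0, -0.32, -0.5, 0.17, 0, 0, 0, 0, 0, 0, 0, 0, 0, 0, 0],
  newtons=30,
)

```text
t: 2.58
tool_pos: [0.4288, 0.2769, 0.1285]
tool_rot: [-0.005, -3.14, 0.001]
contact_force: [0.2, -0.9, 0.3]
opening: -0.0002
grip_force: 0.0
```

Emit:
jog_arm(
  commands=[0, 0, 0.47, 0, 0, 0, 0, 0, 0, 0.47, 0, 0, 0, 0, 0, 0, 0.47, 0, 0, 0, 0, 0, 0, 0.46, 0, 0, 0, 0, 0, -0.2, 0, 0, 0, 0, 0, 0, -0.2, 0, 0, 0, 0, 0, 0, -0.2, 0, 0, 0, 0, 0, 0, -0.2, 0, 0, 0, 0, 0, 0, -0.2, 0, 0, 0, 0, 0, 0, -0.2, 0, 0, 0, 0, 0],
)

```text
t: 3.82
tool_pos: [0.4291, 0.2061, 0.0179]
tool_rot: [0.0, 3.14, 0.001]
contact_force: [0.3, 3.6, 3.2]
opening: 0.0
grip_force: 1.8
```

Emit:
jog_arm(
  commands=[0, -0.2, 0, 0, 0, 0, 0, 0, -0.2, 0, 0, 0, 0, 0, 0, -0.2, 0, 0, 0, 0, 0, 0, -0.2, 0, 0, 0, 0, 0, 0, -0.2, 0, 0, 0, 0, 0, 0, -0.2, 0, 0, 0, 0, 0, 0, -0.2, 0, 0, 0, 0, 0, 0, -0.2, 0, 0, 0, 0, 0, 0, -0.2, 0, 0, 0, 0, 0, 0, -0.2, 0, 0, 0, 0, 0, 0, 0, 0, 0, 0, 0, 0],
)

```text
t: 5.2
tool_pos: [0.4278, 0.0852, 0.0165]
tool_rot: [-0.001, -3.14, 0.003]
contact_force: [1.0, 0.3, -0.3]
opening: -0.0001
grip_force: 0.0
```

```bash
cat >> h.py <<'E'
def tray():
    Ps,Cs=look()
    for P,C in zip(Ps,Cs):
        R,G,B=C.T
        k=(R>100)&(G<60)&(B<60)&(P[:,2]<.045)&(P[:,2]>.002)&(P[:,0]<.53)&(P[:,0]>.34)&(P[:,1]>-.25)&(P[:,1]<.26)
        q=P[k];r=q[q[:,2]>.03]
        print("tray",len(q),np.percentile(q,[.5,99.5],axis=0).round(4)[:,:2].tolist(),"rim",rect(r))
E
python3 -c "
from h import *
tray();print(ctrl.get_obs()['tool_pos']);im=eyes.get_image('scene');save('b',im)"
```

```text
tray 3635 [[0.3508, -0.0388], [0.5052, 0.0687]] rim (array([428.6,  16.7]), array([157.1, 111.9]), 0.09)
tray 2305 [[0.353, -0.04], [0.5028, 0.0697]] rim (array([429.2,  14.6]), array([112.8, 153.5]), 89.5)
[0.42774288 0.08600595 0.01644718]
```

View pics/b.png

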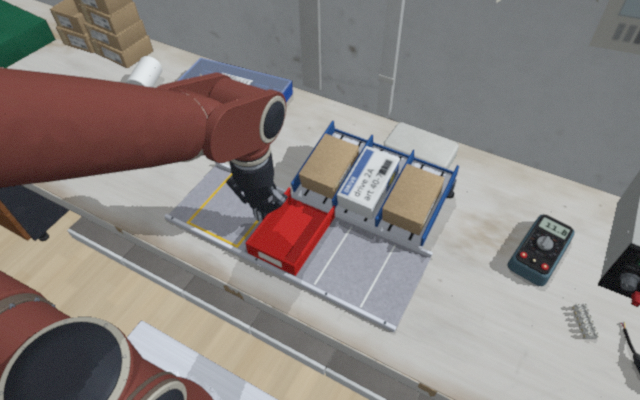

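The picture shows the tray sliding straight, now around (290,235). It has about 92 mm left to go to the middle lane.

Emit:
jog_arm(
  commands=[0, -0.13, 0, 0, 0, 0, 0, 0, -0.13, 0, 0, 0, 0, 0, 0, -0.13, 0, 0, 0, 0, 0, 0, -0.13, 0, 0, 0, 0, 0, 0, -0.13, 0, 0, 0, 0, 0, 0, -0.13, 0, 0, 0, 0, 0, 0, -0.13, 0, 0, 0, 0, 0, 0, -0.13, 0, 0, 0, 0, 0, 0, -0.13, 0, 0, 0, 0, 0, 0, -0.13, 0, 0, 0, 0, 0, 0, -0.13, 0, 0, 0, 0, 0, 0, -0.05, 0, 0, 0, 0, 0, 0, -0.05, 0, 0, 0, 0, 0, 0, 0, 0, 0, 0, 0, 0],
)

```text
t: 7.1
tool_pos: [0.4286, -0.0055, 0.0173]
tool_rot: [-0.001, 3.141, -0.001]
contact_force: [-0.4, 0.1, -0.1]
opening: 0.0001
grip_force: 0.0
```

```bash
python3 -c "
from h import *
tray();print(ctrl.get_obs()['tool_pos'])
Ps,Cs=look()
for P,C in zip(Ps,Cs):
    s=P[(P[:,2]>.045)&(abs(P[:,1]+.077)<.042)&(P[:,0]>.5)&(P[:,0]<.66)&(C.min(1)>60)];print('carton',np.percentile(s,[1,99],axis=0).round(4).tolist())
    s=P[(P[:,0]>.695)&(P[:,0]<.78)&(abs(P[:,1]+.077)<.06)];print('behind',np.percentile(s,[1,50,99],axis=0).round(3).tolist())
"
```

```text
tray 3901 [[0.3506, -0.1284], [0.5054, -0.02]] rim (array([428.7, -72.3]), array([113.5, 157. ]), 89.83)
tray 2895 [[0.3524, -0.1297], [0.503, -0.0203]] rim (array([429.8, -73.7]), array([114.7, 155.7]), 89.77)
[ 0.42867721 -0.00538431  0.01730151]
carton [[0.5167, -0.1122, 0.0471], [0.6438, -0.0375, 0.0882]]
behind [[0.716, -0.136, -0.001], [0.749, -0.087, 0.034], [0.779, -0.019, 0.037]]
carton [[0.5177, -0.1132, 0.0528], [0.6433, -0.0381, 0.0877]]
behind [[0.715, -0.136, 0.021], [0.744, -0.097, 0.034], [0.779, -0.049, 0.036]]
```

Emit:
jog_arm(
  commands=[0, 0.1, -0.2, 0, 0, 0, 0, 0, 0, -0.54, 0, 0, 0, 0, 0, 0, -0.54, 0, 0, 0, 0, 0, 0, -0.54, 0, 0, 0, 0, 0, 0, -0.54, 0, 0, 0, 0, -0.5, -0.16, 0, 0, 0, 0, 0, -0.5, -0.16, 0, 0, 0, 0, 0, -0.5, -0.16, 0, 0, 0, 0, 0, -0.5, -0.16, 0, 0, 0, 0, 0, -0.5, -0.16, 0, 0, 0, 0, 0, -0.5, -0.16, 0, 0, 0, 0, 0, -0.5, -0.16, 0, 0, 0, 0, 0, -0.5, -0.16, 0, 0, 0, 0, 0, -0.05, 0, 0, 0, 0, 0, 0, 0, 0, 0, 0, 0, 0, 0],
)

```text
t: 9.18
tool_pos: [0.6712, -0.0754, 0.159]
tool_rot: [0.001, -3.141, -0.0]
contact_force: [-1.0, 0.7, -0.9]
opening: 0.0002
grip_force: 0.0
```

Emit:
jog_arm(
  commands=[0, 0, 0.4, 0, 0, 0, 0, 0, 0, 0.4, 0, 0, 0, 0, 0, 0, 0.35, 0, 0, 0, 0, 0, 0, 0.3, 0, 0, 0, 0, 0, 0, 0.2, 0, 0, 0, 0, 0, 0, 0, 0, 0, 0, 0],
)

```text
t: 9.93
tool_pos: [0.6707, -0.0757, 0.0585]
tool_rot: [0.0, -3.14, -0.001]
contact_force: [-0.3, -0.3, 0.6]
opening: 0.0
grip_force: 0.0
```

```bash
python3 -c "
from h import *
im=eyes.get_image('side');cv2.imwrite('pics/c.png',cv2.resize(im['image'][140:360,220:540,::-1],(800,550)))"
```

```text
(no output)
```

View pics/c.png

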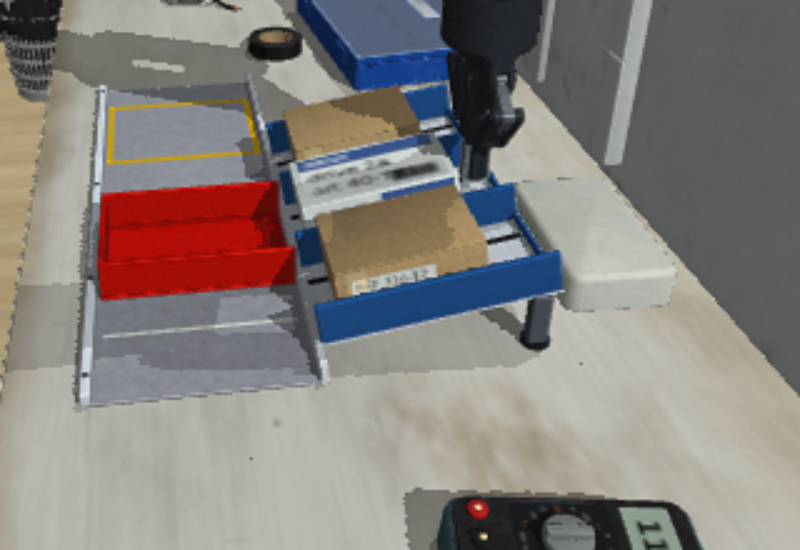

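The picture shows the fingers behind the white carton at (475,165), clear of the lip. The tray is lined up in front of the middle lane.

Emit:
jog_arm(
  commands=[0.16, 0, 0.028, 0, 0, 0, 0, 0.16, 0, 0.028, 0, 0, 0, 0, 0.16, 0, 0.028, 0, 0, 0, 0, 0.16, 0, 0.028, 0, 0, 0, 0, 0.16, 0, 0.028, 0, 0, 0, 0, 0.16, 0, 0.028, 0, 0, 0, 0, 0.16, 0, 0.028, 0, 0, 0, 0, 0.16, 0, 0.028, 0, 0, 0, 0, 0.16, 0, 0.028, 0, 0, 0, 0, 0.16, 0, 0.028, 0, 0, 0, 0, 0, 0, 0, 0, 0, 0, 0],
)

```text
t: 11.35
tool_pos: [0.5741, -0.0758, 0.0422]
tool_rot: [0.0, -3.14, -0.001]
contact_force: [0.6, -0.2, -0.4]
opening: 0.0
grip_force: 0.0
```

```bash
cat >> h.py <<'E'
def both(n):
    a=eyes.get_image('side')["image"][150:340,230:470];b=eyes.get_image('scene')["image"][100:340,200:480]
    a=cv2.resize(a,(400,317));b=cv2.resize(b,(400,343));b=cv2.resize(b,(370,317))
    cv2.imwrite(f'pics/{n}.png',np.hstack([a,b])[:,:,::-1])
E
python3 -c "
from h import *
both('d');tray()"
```

```text
tray 2646 [[0.3505, -0.1287], [0.5013, -0.0205]] rim (array([428.4, -74.2]), array([109.5, 157. ]), 89.59)
tray 1942 [[0.3523, -0.1302], [0.5011, -0.0205]] rim (array([428.5, -75.2]), array([153.6, 112. ]), 0.02)
```

View pics/d.png

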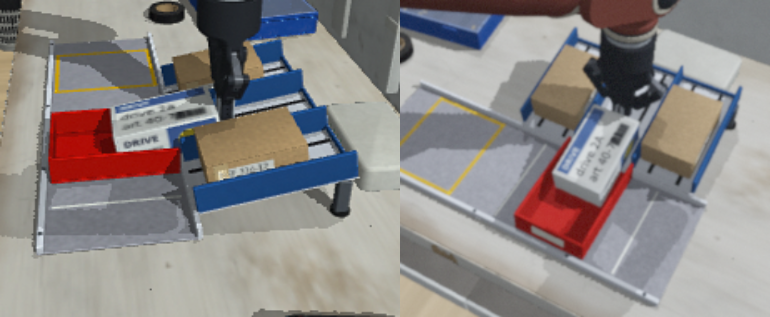

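The carton is halfway into the tray and straight, at about (590,155) in the right panel. The brown cartons haven't moved.

Emit:
jog_arm(
  commands=[0.135, 0, 0.026, 0, 0, 0, 0, 0.135, 0, 0.026, 0, 0, 0, 0, 0.135, 0, 0.026, 0, 0, 0, 0, 0.135, 0, 0.026, 0, 0, 0, 0, 0.135, 0, 0.026, 0, 0, 0, 0, 0.135, 0, 0.026, 0, 0, 0, 0, 0.135, 0, 0.026, 0, 0, 0, 0, 0.135, 0, 0.026, 0, 0, 0, 0, 0.05, 0, 0, 0, 0, 0, 0, 0, 0, 0, 0, 0, 0, 0],
)

```text
t: 12.8
tool_pos: [0.5069, -0.0759, 0.03]
tool_rot: [0.0, -3.14, -0.0]
contact_force: [0.4, 0.1, -0.1]
opening: -0.0002
grip_force: 0.0
```

```bash
cat >> h.py <<'E'
def carton():
    Ps,Cs=look()
    for P,C in zip(Ps,Cs):
        s=P[(P[:,2]>.044)&(P[:,2]<.075)&(P[:,0]>.33)&(P[:,0]<.515)&(C.max(1)-C.min(1)<60)&(C.min(1)>60)]
        A=np.c_[s[:,:2],np.ones(len(s))];print("carton",len(s),np.percentile(s,[1,50,99],axis=0).round(4).tolist(),rect(s),np.linalg.lstsq(A,s[:,2],rcond=None)[0].round(3))
E
python3 -c "
from h import *
both('e');tray();carton()"
```

```text
tray 1196 [[0.3502, -0.129], [0.5038, -0.0203]] rim (array([427.3, -74.3]), array([109.4, 154.6]), 89.46)
tray 1214 [[0.352, -0.1299], [0.5054, -0.0223]] rim (array([428.8, -74.7]), array([112.1, 154. ]), 89.54)
carton 2307 [[0.3651, -0.1119, 0.0449], [0.4219, -0.0799, 0.0522], [0.5007, -0.0375, 0.0579]] (array([438.6, -75.6]), array([148.9, 280.3]), 0.28) [0.011 0.013 0.048]
carton 1150 [[0.367, -0.1129, 0.0448], [0.4231, -0.0859, 0.0522], [0.4976, -0.0378, 0.0545]] (array([433.1, -74.9]), array([ 78.3, 133.4]), 89.82) [0.006 0.03  0.052]
```

View pics/e.png

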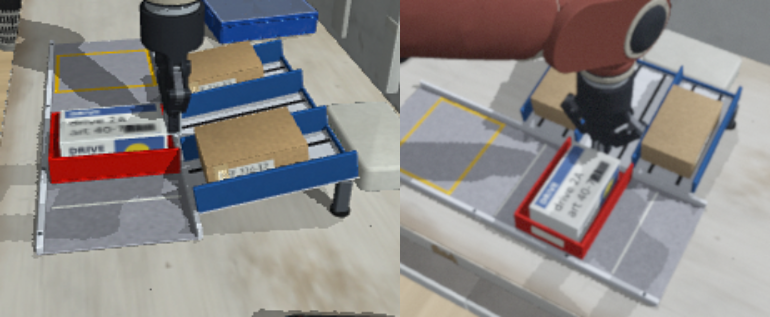

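The carton lies flat in the tray, clear of the rack by about 13 mm. I'll retreat and go round to the tray's -y side.

Emit:
jog_arm(
  commands=[-0.08, 0, -0.1, 0, 0, 0, 0, 0, 0, -0.45, 0, 0, 0, 0, 0, 0, -0.45, 0, 0, 0, 0, 0, 0, -0.45, 0, 0, 0, 0, 0, 0, -0.4, 0, 0, 0, 0, 0.345, -0.4, 0, 0, 0, 0, 0, 0.345, -0.4, 0, 0, 0, 0, 0, 0.345, -0.4, 0, 0, 0, 0, 0, 0.345, -0.4, 0, 0, 0, 0, 0, 0, 0, 0, 0, 0, 0, 0, 0, 0, 0.41, 0, 0, 0, 0, 0, 0, 0.41, 0, 0, 0, 0, 0, 0, 0.41, 0, 0, 0, 0, 0, 0, 0.41, 0, 0, 0, 0, 0, 0, 0.41, 0, 0, 0, 0, 0, 0, 0, 0, 0, 0, 0],
)

```text
t: 15.1
tool_pos: [0.4287, -0.1705, 0.0167]
tool_rot: [0.001, -3.138, -0.004]
contact_force: [0.5, 1.0, -0.1]
opening: -0.0001
grip_force: 0.0
```

Emit:
jog_arm(
  commands=[0, 0.1, 0, 0, 0, 0, 0, 0, 0.1, 0, 0, 0, 0, 0, 0, 0.1, 0, 0, 0, 0, 0, 0, 0.1, 0, 0, 0, 0, 0, 0, 0.1, 0, 0, 0, 0, 0, 0, 0.14, 0, 0, 0, 0, 0, 0, 0.16, 0, 0, 0, 0, 0, 0, 0.16, 0, 0, 0, 0, 0, 0, 0.16, 0, 0, 0, 0, 0, 0, 0.16, 0, 0, 0, 0, 0, 0, 0.16, 0, 0, 0, 0, 0, 0, 0.16, 0, 0, 0, 0, 0, 0, 0.16, 0, 0, 0, 0, 0, 0, 0.16, 0, 0, 0, 0, 0, 0, 0.16, 0, 0, 0, 0, 0, 0, 0.16, 0, 0, 0, 0, 0, 0, 0.16, 0, 0, 0, 0, 0, 0, 0.12, 0, 0, 0, 0, 0, 0, 0.08, 0, 0, 0, 0, 0, 0, 0.04, 0, 0, 0, 0, 0],
)

```text
t: 17.6
tool_pos: [0.4297, -0.0134, 0.0185]
tool_rot: [-0.001, 3.142, -0.0]
contact_force: [0.5, -4.7, 3.0]
opening: 0.0001
grip_force: 2.4
```

```bash
python3 -c "
from h import *
both('f');tray();carton();print(ctrl.get_obs()['tool_pos'])
Ps,Cs=look()
for P,C in zip(Ps,Cs):
    R,G,B=C.T
    q=P[(R>140)&(G>105)&(B<95)&(P[:,2]<.008)&(P[:,0]<.51)&(P[:,0]>.345)&(P[:,1]>.05)&(P[:,1]<.25)];print('yel',len(q),np.percentile(q,[1,99],axis=0).round(4).tolist(),rect(q))
"
```

```text
tray 733 [[0.3488, -0.0013], [0.4957, 0.107]] rim (array([424.3,  52.8]), array([150.6, 109.2]), 0.33)
tray 740 [[0.3473, -0.0031], [0.507, 0.1059]] rim (array([428.3,  54.1]), array([155.2, 113.3]), 0.72)
carton 1368 [[0.3636, -0.0224, 0.0448], [0.3981, 0.0519, 0.0522], [0.4888, 0.0905, 0.0562]] (array([438.8, -63. ]), array([135.8, 316.5]), 5.15) [ 0.013 -0.001  0.047]
carton 617 [[0.3659, -0.0187, 0.0446], [0.4068, 0.0399, 0.0522], [0.4935, 0.0898, 0.0542]] (array([430.2,  24.9]), array([129.3, 134.1]), 1.36) [0.007 0.028 0.047]
[ 0.42935916 -0.01327917  0.01807659]
yel 241 [[0.3516, 0.1173, 0.0005], [0.508, 0.2214, 0.0062]] (array([430.3, 168. ]), array([108.8, 157.8]), 89.84)
yel 55 [[0.3564, 0.1873, 0.0014], [0.5068, 0.226, 0.0051]] (array([434.7, 219.3]), array([ 37.9, 154.8]), 76.58)
```

View pics/f.png

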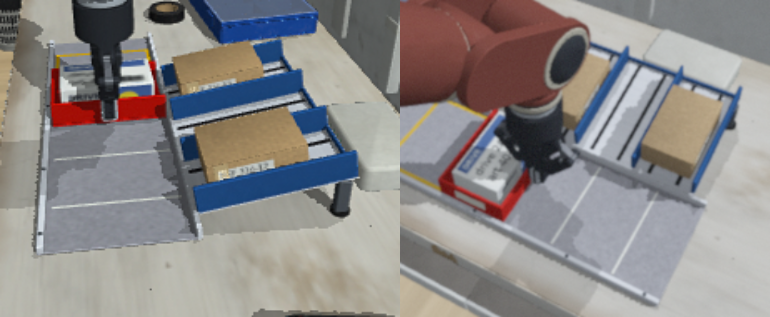

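The loaded tray is sliding true with the carton flat. The outline's centre measures y≈0.158, so about 104 mm remain.

Emit:
jog_arm(
  commands=[0, 0.08, 0, 0, 0, 0, 0, 0, 0.14, 0, 0, 0, 0, 0, 0, 0.16, 0, 0, 0, 0, 0, 0, 0.16, 0, 0, 0, 0, 0, 0, 0.16, 0, 0, 0, 0, 0, 0, 0.16, 0, 0, 0, 0, 0, 0, 0.16, 0, 0, 0, 0, 0, 0, 0.16, 0, 0, 0, 0, 0, 0, 0.16, 0, 0, 0, 0, 0, 0, 0.14, 0, 0, 0, 0, 0, 0, 0.12, 0, 0, 0, 0, 0, 0, 0.07, 0, 0, 0, 0, 0, 0, 0.04, 0, 0, 0, 0, 0, 0, 0, 0, 0, 0, 0, 0],
)

```text
t: 19.75
tool_pos: [0.4297, 0.0893, 0.0186]
tool_rot: [-0.0, 3.141, 0.001]
contact_force: [0.4, 1.2, 0.7]
opening: -0.0001
grip_force: 0.1
```

Emit:
jog_arm(
  commands=[0, -0.2, 0, 0, 0, 0, 0, 0, -0.5, 0, 0, 0, 0, 0, 0, 0, -0.5, 0, 0, 0, 0, 0, 0, -0.8, 0, 0, 0, 0, 0, 0, -0.8, 0, 0, 0, 0, 0, 0, -0.8, 0, 0, 0, 0, 0, -0.6, -0.2, 0, 0, 0, 0, 0, -0.6, 0, 0, 0, 0, 0, 0, -0.6, 0, 0, 0, 0, 0, 0, -0.6, 0, 0, 0, 0, 0, 0, 0, 0, 0, 0, 0],
)

```text
$.commands: bad value
```

```bash
python3 -c "
from h import *
both('g');tray();carton();print(ctrl.get_obs()['tool_pos'])
Ps,Cs=look()
for P,C in zip(Ps,Cs):
    for y in (.014,-.171):
        s=P[(P[:,2]>.06)&(P[:,2]<.1)&(abs(P[:,1]-y)<.048)&(P[:,0]>.5)&(P[:,0]<.66)];print('kraft',np.percentile(s,[2,50,98],axis=0).round(3).tolist())
    R,G,B=C.T
    q=P[(R>140)&(G>105)&(B<95)&(P[:,2]<.008)&(P[:,0]<.51)&(P[:,0]>.345)&(P[:,1]>.05)&(P[:,1]<.25)];print('yel',len(q),np.percentile(q,[1,99],axis=0).round(4).tolist())
"
```

```text
tray 545 [[0.3483, 0.0998], [0.4907, 0.2104]] rim (array([422.3, 155.3]), array([148. , 109.7]), 1.23)
tray 616 [[0.3509, 0.0993], [0.5075, 0.2104]] rim (array([429.1, 154.6]), array([156.4, 110.2]), 0.71)
carton 1223 [[0.3636, 0.0835, 0.0446], [0.3969, 0.153, 0.0522], [0.4734, 0.1935, 0.0558]] (array([459.5,  -7.1]), array([131.3, 429. ]), 12.78) [0.012 0.008 0.046]
carton 481 [[0.3652, 0.083, 0.0445], [0.4075, 0.1409, 0.0522], [0.4933, 0.1922, 0.0542]] (array([430., 127.]), array([129.1, 135.5]), 0.58) [0.006 0.031 0.045]
[0.42984248 0.0890499  0.01861859]
kraft [[0.525, -0.033, 0.061], [0.58, 0.009, 0.078], [0.637, 0.054, 0.09]]
kraft [[0.524, -0.217, 0.062], [0.577, -0.171, 0.078], [0.636, -0.125, 0.089]]
yel 83 [[0.3527, 0.0951, 0.0001], [0.4261, 0.2171, 0.0055]]
kraft [[0.528, -0.034, 0.061], [0.588, -0.006, 0.076], [0.655, 0.058, 0.089]]
kraft [[0.526, -0.211, 0.062], [0.584, -0.185, 0.077], [0.649, -0.129, 0.089]]
yel 69 [[0.3537, 0.0913, 0.0018], [0.4861, 0.1024, 0.0054]]
```

View pics/g.png

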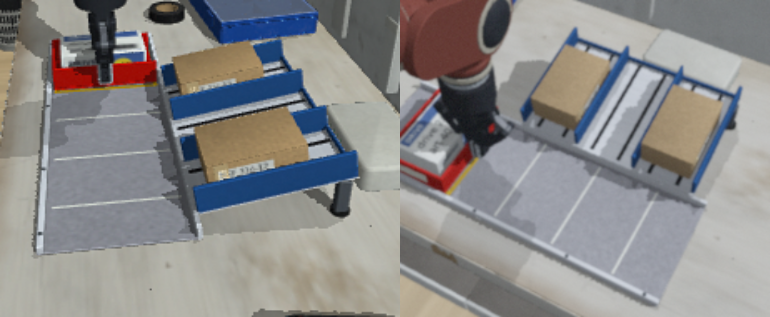

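The tray centre is about 3 mm short of the outline centre, so I'll nudge it and retreat.

Emit:
jog_arm(
  commands=[0, 0.04, 0, 0, 0, 0, 0, 0, 0.03, 0, 0, 0, 0, 0, 0, 0, 0, 0, 0, 0, 0, 0, -0.2, 0, 0, 0, 0, 0, 0, -0.5, 0, 0, 0, 0, 0, 0, -0.3, -0.3, 0, 0, 0, 0, 0, 0, -0.6, 0, 0, 0, 0, 0, 0, -0.6, 0, 0, 0, 0, 0, 0, -0.6, 0, 0, 0, 0, 0, 0, -0.4, 0, 0, 0, 0, 0, -0.6, 0, 0, 0, 0, 0, 0, -0.6, 0, 0, 0, 0, 0, 0, -0.6, 0, 0, 0, 0, 0, 0, 0, 0, 0, 0, 0, 0],
)

```text
t: 21.9
tool_pos: [0.4294, -0.0765, 0.1683]
tool_rot: [0.006, 3.142, 0.001]
contact_force: [-0.3, 0.3, -0.2]
opening: -0.0
grip_force: 0.0
```

```bash
python3 -c "
from h import *
both('i');tray();carton();print(ctrl.get_obs()['tool_pos'])
Ps,Cs=look()
for P,C in zip(Ps,Cs):
    R,G,B=C.T
    q=P[(R>140)&(G>105)&(B<95)&(P[:,2]<.008)&(P[:,0]<.51)&(P[:,0]>.345)&(P[:,1]>.05)&(P[:,1]<.25)];print('yel',len(q),np.percentile(q,[1,99],axis=0).round(4).tolist())
"
```

```text
tray 950 [[0.3485, 0.1041], [0.503, 0.2131]] rim (array([425.3, 159. ]), array([153.2, 109.3]), 1.34)
tray 808 [[0.3514, 0.1028], [0.5067, 0.2143]] rim (array([428.2, 158. ]), array([154.4, 111.4]), 0.92)
carton 1833 [[0.3639, 0.1206, 0.0449], [0.4194, 0.1527, 0.0523], [0.4934, 0.1969, 0.0552]] (array([453.5,  -7.6]), array([137.3, 428.9]), 8.54) [0.004 0.015 0.048]
carton 590 [[0.3652, 0.1193, 0.0449], [0.4189, 0.1445, 0.0522], [0.4932, 0.1942, 0.0541]] (array([429.5, 159.3]), array([130.4,  79.5]), 2.63) [0.004 0.037 0.045]
[ 0.42962104 -0.07396833  0.16828845]
yel 131 [[0.3527, 0.0946, 0.001], [0.5055, 0.1053, 0.0069]]
yel 80 [[0.354, 0.0923, 0.0016], [0.486, 0.1022, 0.0055]]
```

View pics/i.png

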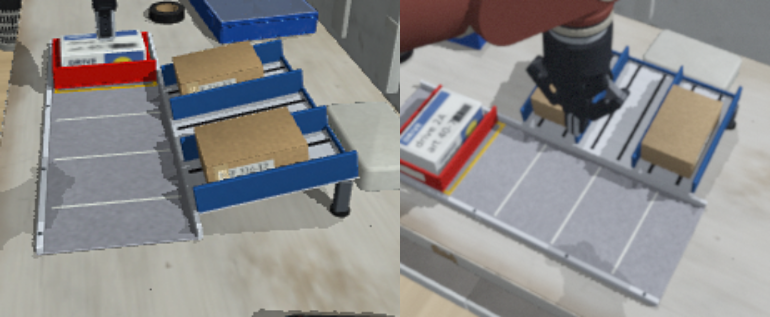

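The tray is centred on the outline (y≈0.1585), the carton lies flat in it, the brown cartons haven't moved, and the arm is clear.

```bash
python3 -c "
from h import *
print(job.finish_job())"
```

```text
the job is handed in; nothing more can be done
None
```

The white carton lies flat in the red tray and the tray is back within 1–2 mm of the yellow outline's centre, with the brown cartons still in their lanes. The job is handed in at about 22 s, but no verdict was returned.

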